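# Wind back the bench doser and take out the bottle

### The arm

A 6-joint arm with a two-finger parallel gripper is mounted at the origin on a cart in front of the work surface, level with it; the furniture and walls round the work are solid. World frame = base frame: x ahead of the robot, y to its left, z up, the work surface at z = 0. Lengths are in mm, angles in rad, forces in N, time in s.
With the tool pointing down it reaches from about 275 to 825 mm from the base axis. Payload 5.2 kg.
Tool frame: the origin (TCP) lies at the very end of the fingers, on their centre line; the grasp point (between the pads) lies arm.grip_point_offset behind it (arm.grip_point_offset is the distance from the TCP to the grasp point, in mm); z points along the fingers, y is the line along which they close (so a half turn about z gives the same grasp; the last joint's range is limited). The gripper opens to 93 mm and grips with 3 to 60 N. Pads are 15 mm wide; open, the fingers measure 128 mm over their backs; the gripper's body (75 mm by 188 mm) begins 65 mm behind the grasp point.
Start: joints at [-1.503, 0.259, 1.535, -0, 1.348, -0.203], TCP at [147.147, -529.955, 183.353] pointing down, gripper open.
Joint ranges: [-3.14, 3.14], [-0.91, 2.08], [0.19, 2.58], [-1.22, 4.36], [0.22, 2.71], [-3.12, 3.12]. Speed limits (rad/s): [2.57, 2.57, 3.14, 3.14, 3.14, 3.14].

### API

Orientations are given as a unit quaternion [x, y, z, w].
In Python, from rig import monitor, vision, job, arm gives the robot as it stands.
- The arm moves only by the tool jog_arm, never from a script. Its arguments are lists of equal length, an entry for each row: "grip": the opening, from -1 (shut) to 1 (fully open), so that 0 is half open; "travel": the shift along the tool's x, y, z in cm, a list of three; "spin": the turn about the tool's z in degrees. In form: {"grip": [grip, ...], "travel": [[dx, dy, dz], ...], "spin": [spin, ...]}. A call has exactly 8 rows; each row shifts and turns the commanded pose from where the row before left it, along the tool's axes as they then stand; what a row does not reach is not made up. A row lasts 1/8 s, in which the tool goes at most 62.5 mm and 10.7 degrees, less where a joint would pass 70% of its speed; a pose out of reach is approached as far as the arm can. A call with a gripper value outside its range is refused whole. The fingers move at their own pace and stop on an object; "squeeze" is the grip in N (left out, the last holds). Time passes only in rows, so rows that do not move let the fingers close, or fill a call up. It gives the time, the measured TCP pose, the force, the opening and the grip force at its end, in the units of the state.
- monitor.sense(): the state, without advancing time (a new reading comes with each control period).
- vision.snapshot(name): name is "scene" or "top" or "wrist"; returns a dict with "image" (480x640x3 uint8, blue, green, red), "fov_y" (degrees; the focal length in pixels is half the picture's height over the tangent of half this angle, whatever the lens; pixels are square), "cx", "cy" (the principal point, pixels), "rvec" (rotation vector, rad) and "tvec" (3), from world to camera coordinates, as OpenCV has them. Camera axes: x right, y down, z forward; pixel columns grow to the right and rows downward; lengths in mm; the calibration is good to about 2 mm. A picture is of the moment at which its call begins. There is no depth.
- job.sign_off(): hands the job in; it is judged then, once.
The state is a dict: "clock": time; "qpos": joint angles; "joint_velocities": joint speeds; "effort": joint torques, N m; "tcp_pos": TCP position; "tcp_rot": TCP orientation; "contact_force": force on the tool from outside, world axes, zero at the start; "moment": the same for the moment, N m; "finger_gap": finger opening in mm; "finger_force": force on a finger pad.
Only numpy, scipy, OpenCV 4.12 (cv2) and the standard library are available. Lean on these libraries where they do the work, as an engineer would, in place of code of your own. Each camera call takes 0.05 s, during which the arm holds its last target. There are 200 camera calls.

### The job

Wind the doser's crank counter-clockwise, through its slack and against its stiff load, until the resistance suddenly drops away, and stop there, well within a quarter of a turn; the claws have then let go of the bottle. Do not force the crank sideways against its rubber mounts, and do not pull at the bottle while it is still held. Lift the bottle out, stand it upright in the middle of the open steel tray, let go, and leave everything else where it is.

Things in the scene. Friction and masses are not known exactly. Their poses are not given: they have to be found in the camera images.
- doser: Foot plate of the bench doser, fixed, 130 x 300 mm, long side along its y; origin under its centre, z up. On it, on rubber mounts: the bottle socket at y = +85 mm and the grey gearbox with the crank (104 x 116 mm, top at z = 90 mm) at y = -80 mm. Claws hidden in the socket's -x and +x walls grip over the bottle's collar until the crank has been wound back far enough.
- socket (a point): Centre of the doser's bottle socket, on its floor (10 mm above the table). Square, 75 mm wide inside, open at the top, walls up to 62 mm above the table.
- crank_axis (a point): Point on the crank's vertical axis, 130 mm above the table. The crank first turns lightly for 0 to 2 rad (slack, below 2 N), then takes about 9 N along the path at the handle, and suddenly less than 1 N once the claws spring open, 4 to 11 rad from the start: this differs and can only be felt. It then turns freely for 1.2 rad and meets a sprung buffer.
- crank_rest (a point): Where crank_axis stands when nothing pushes on the crank. The doser sits on rubber mounts and yields about 1 mm to every 5 N of level push or pull, so the distance between the two points shows how hard the crank is being forced; the winding load alone gives about 2 mm. More than 6 mm (30 N) is forcing it.
- crank_knob (a point): Middle of the crank's upright black handle: round, 26 mm in diameter, 109 to 149 mm above the table, free to spin on its pin, 50 mm from the crank's axis; hold it with a hand that need not turn. The arm under it is 108 mm above the table. Winds counter-clockwise seen from above (+z), as the arrow on the gearbox shows.
- overrun (a joint): How far the sprung buffer inside the doser has been pressed in by winding on after the release, m; 0 = not touched. It is reached about 1.2 rad after the release, then goes in 8 mm per radian and is felt as 0.6 N per mm at the handle. More than 4 mm is too far.
- bottle: White round bottle with a blue screw cap, 56 mm in diameter and 190 mm high, 0.3 to 0.6 kg, standing in the doser's socket. Origin at the centre of its underside, z up. It has a grey docking foot, 61 mm in diameter and 26 mm high, with a collar 72 mm in diameter 15 to 25 mm above the underside.
- bottle_cap (a point): Centre of the bottle's cap, 176 mm above the bottle's underside. The cap is 34 mm in diameter and reaches from 162 to 190 mm: grasp here from above, firmly (about 50 N), and carry it gently and clear of the crank's handle, for the bottle can swing about the fingers.
- tray: Open square steel tray, fixed, 130 x 130 mm outside, 22 mm high, walls and floor 5 mm thick. Origin at the centre of its underside. Stands to the left or to the right of the doser.
- brush: Wooden scrub brush, 61 x 154 x 46 mm, loose bystander. Origin under its centre.
- cup: Small grey dosing cup, 65 mm in diameter, 68 mm high, loose bystander. Origin under its centre.
- pen: Marker pen, 135 mm long, 17 mm thick, loose bystander. Origin under its centre.
- keys: Bunch of keys, 101 x 122 x 8 mm, loose bystander. Origin under its centre.
- head_a: Spare spray head with a dip tube, lying flat, 215 x 97 x 22 mm, loose bystander. Origin under its centre.
Not all that is in view belongs to the job. What is shaped like the bottle but purple is not meant.

How it is judged (in metres and radians):
On the way:
1. the bottle is lifted out of the doser's socket, upright (z of bottle in the frame of doser above 0.07 m and angle between bottle's own z axis and vertical below 0.5 rad), for 0.1 s.
At the end, for the whole second after the job is handed in: The bottle stands upright (within 0.1 rad), at rest and released on the floor of the tray, its axis within 40 mm of the tray's centre, and the doser's buffer is pressed in by less than 4 mm (horizontal distance between bottle and tray below 0.04 m and z of bottle in the frame of tray below 0.012 m and angle between bottle's own z axis and vertical below 0.1 rad and linear speed of bottle below 0.03 m/s and value of joint overrun below 0.004 m); the robot touches nothing.
It fails at once if the crank is wound on after the release until the buffer is pressed in by more than 4 mm (about 1.7 rad past the release) (value of joint overrun above 0.004 m).
It fails at once if the bottle is pulled or pushed against the doser with more than 25 N (contact force between bottle and doser above 25 N).
It fails at once if a bystander is shifted by more than 30 mm (distance of any of brush, cup, pen, keys, head_a from where it was at the start of the episode above 0.03 m).
It fails at once if the crank is forced sideways: the doser is pushed more than 6 mm out of its place on its rubber mounts (about 30 N) (distance between crank_axis and crank_rest above 0.006 m).
It also fails if it takes over 72 s, if anything falls off the work surface, if the arm or the gripper's body presses on something with over 40 N, if the wrist force passes 120 N, or if a joint passes its speed limit or range.

## Working session

There is one attempt and no reset: what is moved stays moved. The work goes in short steps, Python scripts to look and compute and a tool call to move; the robot and the scene stay as the last step left them, time stands still between calls to the robot, and variables do not carry over. Pictures are saved under pics/ and viewed, at most 10 in all, crops included, and the job is handed in when it is done.

Besides the shell and the picture viewer there is one more tool, called after "Call:" as name(argument=value, ...), one argument or row to a line, values as JSON. jog_arm: Moves the arm, as the interface text tells. Its arguments: {"type":"object","properties":{"grip":{"type":"array","items":{"type":"number"}},"travel":{"type":"array","items":{"type":"array","items":{"type":"number"}}},"spin":{"type":"array","items":{"type":"number"}},"squeeze":{"type":"number"}},"required":["grip","travel","spin"]}

```bash
ls; mkdir -p pics; cat > h.py <<'E'
import numpy as np, cv2
from rig import monitor, vision, job, arm
def snap(n,f=None):
    s=vision.snapshot(n)
    if f: cv2.imwrite(f,s["image"])
    return s
def cam(s):
    f=240/np.tan(np.radians(s["fov_y"])/2); R=cv2.Rodrigues(np.array(s["rvec"],float))[0]; t=np.array(s["tvec"],float).ravel()
    return f,R,t
def ray(s,u,v,z):
    f,R,t=cam(s); d=R.T@np.array([(u-s["cx"])/f,(v-s["cy"])/f,1]); c=-R.T@t
    return c+d*(z-c[2])/d[2]
def proj(s,p):
    f,R,t=cam(s); q=R@np.array(p,float)+t
    return q[0]/q[2]*f+s["cx"],q[1]/q[2]*f+s["cy"]
E
python3 - <<'E'
from h import *
a=snap("top","pics/top.png");b=snap("scene","pics/scene.png")
for s in(a,b): f,R,t=cam(s);print(s["fov_y"],s["cx"],s["cy"],-R.T@t,R[2])
print(arm.grip_point_offset,monitor.sense())
E
```

```text
pics
47.12933390586639 316.85395091760114 236.77773371521738 [ 471.21278897   65.82686984 1633.34552954] [ 0.0809594   0.01276085 -0.99663571]
54.155721588813535 314.619241928228 241.26316586502355 [-429.1416671   898.94401362  724.622209  ] [ 0.71588807 -0.56450069 -0.41090539]
18.8 {'clock': 0.1, 'qpos': array([-1.50280560e+00,  2.59270890e-01,  1.53596891e+00,  1.49417505e-06,
        1.34799946e+00, -2.02841900e-01]), 'joint_velocities': array([ 5.75651294e-04, -1.63788046e-03, -4.74529451e-03,  2.08397027e-04,
        1.75293035e-03,  7.74617142e-05]), 'effort': array([ 1.47717783e-03, -4.38211119e+01, -2.84642351e+01,  7.21247750e-02,
        3.64591344e-02, -5.56369764e-05]), 'tcp_pos': array([ 147.10658679, -529.3933354 ,  182.60237639]), 'tcp_rot': array([ 9.90844900e-01,  1.35002616e-01,  5.61963512e-05, -8.21381486e-04]), 'contact_force': array([-1.52413513, -0.49311193,  0.33736052]), 'moment': array([-0.07482755, -0.01054636,  0.00443042]), 'finger_force': 0.0, 'finger_gap': 93.08914959940795}
```

View pics/top.png

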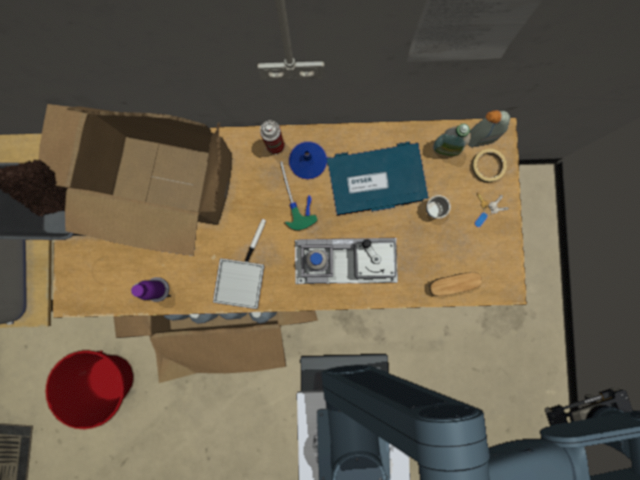

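View pics/scene.png

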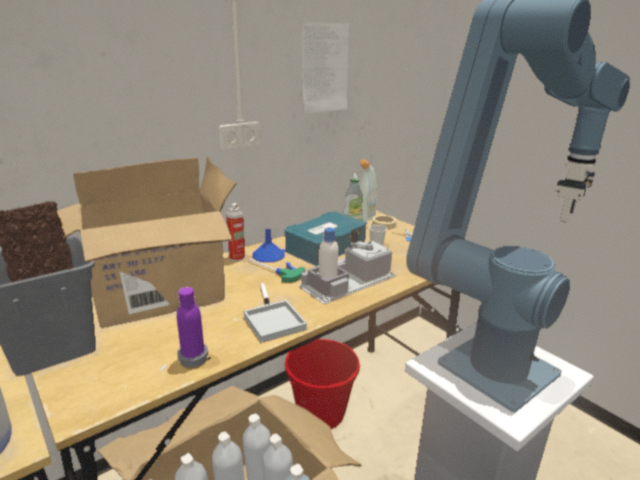

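The top view shows the bottle cap at about (316,259), the knob at (367,244), the crank pivot near (377,260) and the tray centred near (239,284). The brush lies at (455,284), and the purple decoy at (150,289).

```bash
python3 - <<'E'
from h import *
a=snap("top");b=snap("scene")
im=a["image"]
cv2.imwrite("pics/c1.png",np.hstack([cv2.resize(im[225:295,290:405],None,fx=6,fy=6,interpolation=cv2.INTER_CUBIC)]))
def cents(im,lo,hi,box):
    h=cv2.cvtColor(im,cv2.COLOR_BGR2HSV); m=cv2.inRange(h,np.array(lo),np.array(hi)); k=np.zeros_like(m); x0,y0,x1,y1=box; k[y0:y1,x0:x1]=m[y0:y1,x0:x1]
    n,l,st,c=cv2.connectedComponentsWithStats(k); return [(st[i],c[i].round(1)) for i in range(1,n) if st[i][4]>8]
for n,s,bx in(("top",a,(300,240,335,280)),("scene",b,(315,220,345,245))):
    for st,c in cents(s["image"],(100,120,40),(130,255,255),bx): print(n,"cap",st,c,ray(s,*c,190 if n=="top" else 186))
for n,s,bx in(("top",a,(355,232,395,262)),("scene",b,(340,225,365,255))):
    for st,c in cents(s["image"],(0,0,0),(180,255,60),bx): print(n,"knob",st,c,ray(s,*c,140))
for q in((296,239),(398,238),(398,283),(296,285)): print("plate",ray(a,*q,5))
for st,c in cents(im,(0,0,120),(180,60,255),(205,250,275,315)): print("tray",st,c,ray(a,*c,15))
for st,c in cents(im,(0,0,150),(180,40,255),(350,235,400,285)): print("gbox",st,c,ray(a,*c,90))
E
```

```text
top cap [311 253  11  12 103] [315.9 258.4] [531.64252096  88.41181399 190.        ]
scene cap [326 229   7   3  13] [329.  229.7] [550.1788073   73.37443376 186.        ]
top knob [361 240  10   9  60] [365.4 243.6] [570.05966409 -46.37150231 140.        ]
plate [598.6883466  148.77778825   5.        ]
plate [ 592.79548945 -153.50486003    5.        ]
plate [ 460.06687191 -148.19078517    5.        ]
plate [462.63205436 152.19414838   5.        ]
tray [ 213  259   51   50 2022] [238.3 283.2] [472.70812272 321.06198171  15.        ]
tray [251 312  13   3  32] [256.2 312.9] [384.72955027 270.07862418  15.        ]
gbox [350 240   4   4  12] [351.1 241.3] [581.01349246 -10.24381817  90.        ]
gbox [ 357  243   38   33 1030] [376.9 259.8] [526.99371684 -80.67377861  90.        ]
gbox [394 276   4   7  21] [395.6 278.9] [ 472.23082398 -130.79375643   90.        ]
gbox [350 278  40   5 101] [368.5 280.4] [470.18866969 -55.13948514  90.        ]
```

View pics/c1.png

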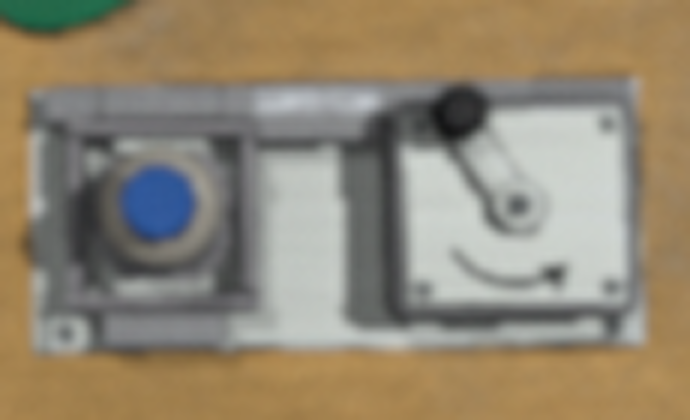

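The crop shows the knob's top at about (366.8,243.3), the pivot at (376.3,259.5), and an arrow confirming counter-clockwise. I'll lift and turn the tool so its y axis lies along world x.

Call:
jog_arm(
  grip=[0.2,0.2,0.2,0.2,0.2,0.2,0.2,0.2],
  travel=[
    [0,0,-1],
    [0,0,-1],
    [0,0,-1],
    [0,0,-1],
    [0,0,-1],
    [0,0,-1],
    [0,0,-1],
    [0,0,-1],
  ],
  spin=[-9.3,-9.3,-9.3,-9.3,-9.3,-9.3,-9.3,-9.3],
  squeeze=50,
)

```text
clock: 1.2
tcp_pos: [147.1, -529.8, 263.4]
tcp_rot: [0.706, 0.708, 0.0, -0.0]
contact_force: [-0.4, -0.5, -1.4]
finger_gap: 55.8
finger_force: 0.0
```

```bash
python3 - <<'E'
from h import *
a=snap("top")
print("knob",ray(a,366.8,243.3,149),"pivot",ray(a,376.3,259.5,116))
s=monitor.sense(); print(s["tcp_pos"],s["tcp_rot"],s["finger_gap"],s["contact_force"],s["clock"])
from scipy.spatial.transform import Rotation as Rr
print(Rr.from_quat(s["tcp_rot"]).as_matrix().round(3))
E
```

```text
knob [570.16517054 -49.49818244 149.        ] pivot [526.92670599 -76.58759425 116.        ]
[ 147.16005257 -530.47067951  264.89009663] [ 7.03486018e-01  7.10708510e-01 -6.28234387e-04  6.63997334e-04] 55.63289328452391 [-0.14116357  0.1551977   0.83569663] 1.25
[[-0.01   1.     0.   ]
 [ 1.     0.01  -0.002]
 [-0.002  0.    -1.   ]]
```

Call:
jog_arm(
  grip=[0.2,0.2,0.2,0.2,0.2,0.2,0.2,0.2],
  travel=[
    [3,2.7,0],
    [4.4,3.9,0],
    [4.4,3.9,0],
    [4.4,3.9,0],
    [4.4,3.9,0],
    [4.4,3.9,0],
    [4.4,3.9,0],
    [3,2.7,0],
  ],
  spin=[0,0,0,0,0,0,0,0],
)

```text
clock: 2.25
tcp_pos: [436.8, -204.1, 263.2]
tcp_rot: [0.708, 0.706, 0.0, -0.0]
contact_force: [0.4, 0.4, 0.0]
finger_gap: 55.6
finger_force: 0.0
```

Call:
jog_arm(
  grip=[0.2,0.2,0.2,0.2,0.2,0.2,0.2,0.2],
  travel=[
    [3,2.7,0],
    [4,3.5,0],
    [4,3.5,0],
    [3,2.5,0],
    [1.7,1,0],
    [0,0,0],
    [0,0,0],
    [0,0,0],
  ],
  spin=[0,0,0,0,0,0,0,0],
)

```text
clock: 3.25
tcp_pos: [567.3, -50.9, 263.6]
tcp_rot: [0.708, 0.706, -0.0, 0.0]
contact_force: [-0.1, 1.0, 0.8]
finger_gap: 55.8
finger_force: 0.0
```

```bash
python3 - <<'E'
from h import *
a=snap("wrist","pics/w1.png")
s=monitor.sense(); print(s["tcp_pos"],s["tcp_rot"],s["contact_force"],s["qpos"],s["clock"])
f,R,t=cam(a);print(f,-R.T@t,R[2],proj(a,(570,-49,149)))
E
```

```text
[567.37761701 -50.74227926 263.60752807] [ 7.08296494e-01  7.05915034e-01 -4.53763416e-05  1.97483033e-04] [-0.92702356 -0.57025085  1.262051  ] [-2.84757524e-01  2.54959536e-01  1.34610155e+00 -2.69829706e-04
  1.54022909e+00 -2.81381424e-01] 3.3
358.6430414976149 [568.06210165  28.19362259 466.09398926] [-0.00100289 -0.28419634 -0.95876558] (np.float64(318.5748924110974), np.float64(224.23422340154056))
```

View pics/w1.png

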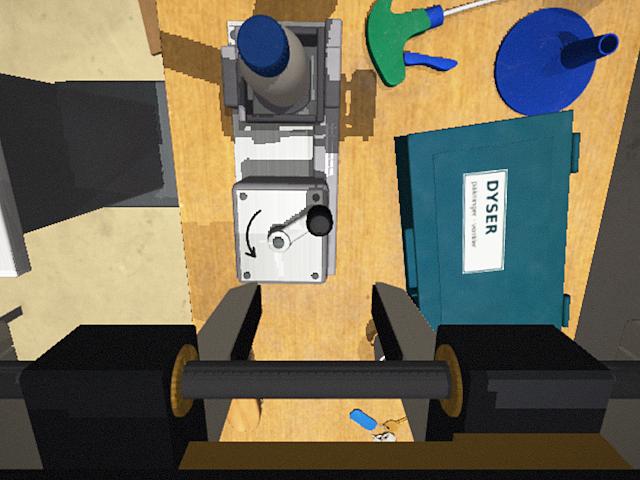

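Wrist view: knob at about (319,220), crank pivot at (278,240), cap at (263,47). Everything is upright and clear of the fingers.

```bash
python3 - <<'E'
from h import *
a=cv2.imread("pics/w1.png"); s=snap("wrist")
def blob(m,box):
    k=np.zeros_like(m);x0,y0,x1,y1=box;k[y0:y1,x0:x1]=m[y0:y1,x0:x1]
    n,l,st,c=cv2.connectedComponentsWithStats(k); i=1+st[1:,4].argmax(); return st[i],c[i].round(1)
h=cv2.cvtColor(a,cv2.COLOR_BGR2HSV)
st,c=blob(cv2.inRange(h,(0,0,0),(180,255,60)),(295,195,345,245)); print("knob",st,c,[ray(s,*c,z)[:2].round(1) for z in(129,140,149)])
st,c=blob(cv2.inRange(h,(105,120,40),(125,255,255)),(230,5,300,80)); print("cap",st,c,ray(s,*c,190).round(1))
g=cv2.inRange(h,(0,0,175),(180,40,255)); st,c=blob(g,(225,175,335,290)); print("gbox",st,c)
for z,q in((116,(278,240)),(90,(234,184)),(90,(327,184)),(90,(327,282)),(90,(237,282))): print(z,q,ray(s,*q,z).round(1))
cv2.imwrite("pics/c2.png",cv2.resize(a[170:295,225:340],None,fx=5,fy=5,interpolation=cv2.INTER_CUBIC))
E
```

```text
knob [306 205  27  31 445] [318.7 217.8] [array([570.4, -47.4]), array([570.3, -44.9]), array([570.2, -42.9])]
cap [ 237   15   52   62 2475] [263.1  45.5] [531.5  88.1 190. ]
gbox [ 236  190   86   92 6114] [277.  237.4]
116 (278, 240) [529.1 -73.4 116. ]
90 (234, 184) [482.2 -20.   90. ]
90 (327, 184) [579.3 -20.1  90. ]
90 (327, 282) [ 580.  -130.4   90. ]
90 (237, 282) [ 478.2 -130.3   90. ]
```

View pics/c2.png

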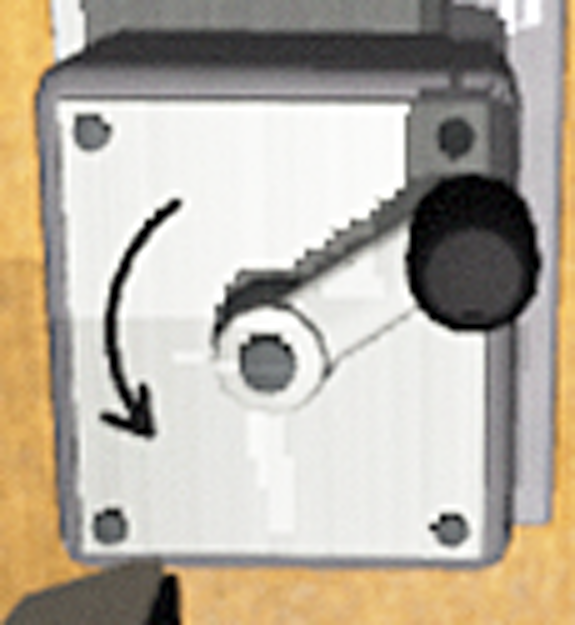

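The crop shows the knob's top face centred at about (319.4,225.6), the pivot bolt at (278.6,242.6), and four corner bolts on the gearbox.

```bash
python3 - <<'E'
from h import *
s=snap("wrist"); P=lambda x,y,z:ray(s,225+(x+.5)/5-.5,170+(y+.5)/5-.5,z).round(1)
k=P(472,278,149);p=P(268,363,118);print("knob",k,"pivot",p,np.hypot(*(k-p)[:2]),np.degrees(np.arctan2(*(k-p)[[1,0]])))
b=[P(*q,90) for q in((92,131),(455,137),(110,525),(450,528))];print(b,np.mean(b,0))
E
```

```text
knob [570.6 -49.7 149. ] pivot [529.5 -75.  118. ] 48.26282213049711 31.615279601910782
[array([490.9, -32.2,  90. ]), array([567.4, -33.6,  90. ]), array([ 489.7, -121.2,   90. ]), array([ 566.2, -122. ,   90. ])] [528.55 -77.25  90.  ]
```

Call:
jog_arm(
  grip=[0.2,0.2,0.2,0.2,0.2,0.2,0.2,0.2],
  travel=[
    [0.1,0.3,1.5],
    [0,0,2.5],
    [0,0,3],
    [0,0,3],
    [0,0,2.5],
    [0,0,1.5],
    [0,0,0.8],
    [0,0,0],
  ],
  spin=[0,0,0,0,0,0,0,0],
)

```text
clock: 4.4
tcp_pos: [570.9, -48.6, 115.2]
tcp_rot: [0.708, 0.707, -0.0, -0.0]
contact_force: [0.3, -0.3, -0.2]
finger_gap: 56.1
finger_force: 0.0
```

```bash
python3 - <<'E'
from h import *
s=monitor.sense(); print(s["tcp_pos"],s["contact_force"],s["moment"])
E
```

```text
[570.85815822 -48.57606827 115.17433419] [ 0.25051878 -0.30207736 -0.16577241] [-0.02613471 -0.08643072 -0.02103274]
```

Call:
jog_arm(
  grip=[-0.5,-0.6,-0.6,-0.6,-0.6,-0.6,-0.6,-0.6],
  travel=[
    [-0.05,0,0.1],
    [0,0,0],
    [0,0,0],
    [0,0,0],
    [0,0,0],
    [0,0,0],
    [0,0,0],
    [0,0,0],
  ],
  spin=[0,0,0,0,0,0,0,0],
  squeeze=50,
)

```text
clock: 5.4
tcp_pos: [570.8, -49.1, 114.3]
tcp_rot: [0.708, 0.707, -0.0, -0.0]
contact_force: [-0.1, -0.8, -0.4]
finger_gap: 18.4
finger_force: 0.0
```

```bash
python3 - <<'E'
from h import *
s=snap("wrist","pics/w2.png");q=monitor.sense();print(q["finger_gap"],q["finger_force"],q["tcp_pos"],q["contact_force"])
E
```

```text
18.746407349173744 0.0 [570.86931883 -49.09657751 114.36430365] [ 0.58209453 -0.62903803 -0.22422104]
```

View pics/w2.png

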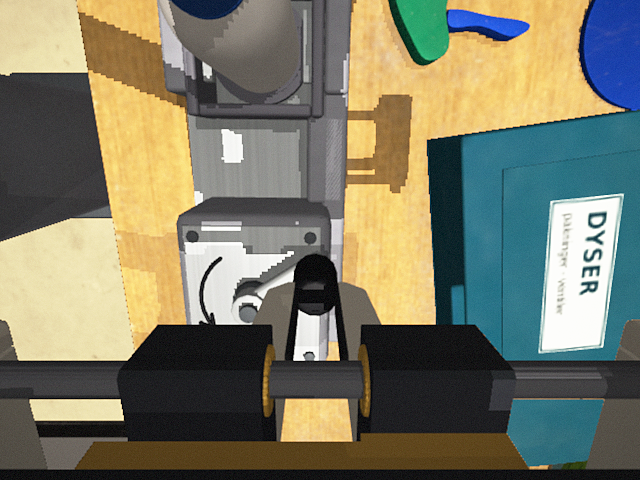

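The fingers have closed short of the knob: the gap is 18.7 with no force. The knob's top shows at about (318,270).

```bash
python3 - <<'E'
from h import *
s=snap("wrist")
for p in((570.8,-49.1,114.3),(570.8,-49.1,133),(570.6,-49.7,149),(570.6,-36.7,149),(570.6,-36.7,109),(528.5,-77,118)): print(p,np.round(proj(s,p),1))
for z in(149,109): print(z,ray(s,318,254,z),ray(s,246.5,312,118))
cv2.imwrite("pics/c3.png",cv2.resize(s["image"][240:370,220:390],None,fx=4.5,fy=4.5,interpolation=cv2.INTER_CUBIC))
E
```

```text
(570.8, -49.1, 114.3) [315.1 272.2]
(570.8, -49.1, 133) [315.  284.5]
(570.6, -49.7, 149) [314.5 298. ]
(570.6, -36.7, 149) [314.5 274.3]
(570.6, -36.7, 109) [314.8 249.9]
(528.5, -77, 118) [246.5 316.6]
149 [572.34930149 -25.99293049 149.        ] [528.68933339 -73.84419991 118.        ]
109 [572.54839534 -39.30604516 109.        ] [528.68933339 -73.84419991 118.        ]
```

View pics/c3.png

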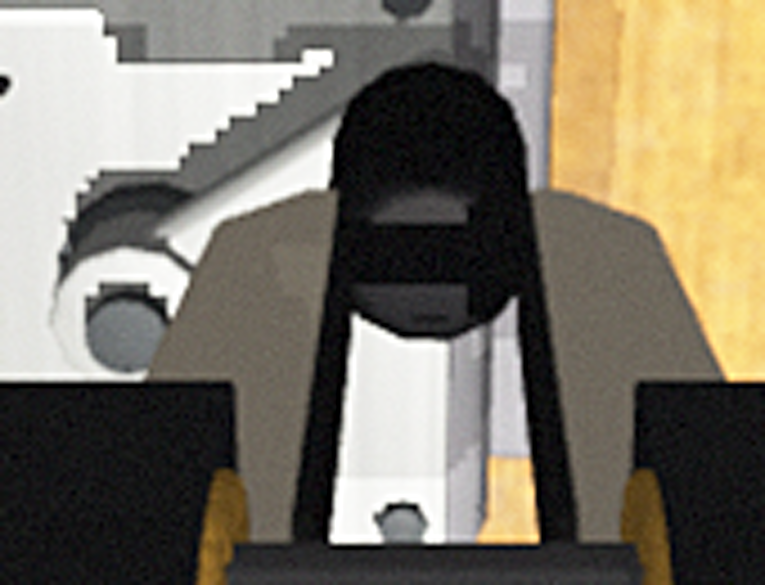

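Call:
jog_arm(
  grip=[-0.8,-1,-1,-1,-1,-1,-1,-1],
  travel=[
    [0,0,0],
    [0,0,0],
    [0,0,0],
    [0,0,0],
    [0,0,0],
    [0,0,0],
    [0,0,0],
    [0,0,0],
  ],
  spin=[0,0,0,0,0,0,0,0],
)

```text
clock: 6.5
tcp_pos: [570.9, -49.1, 114.4]
tcp_rot: [0.708, 0.707, 0.0, 0.0]
contact_force: [-0.5, 0.2, 0.3]
finger_gap: 0.4
finger_force: 0.0
```

```bash
python3 - <<'E'
from h import *
s=snap("wrist");q=monitor.sense();print(q["finger_gap"],q["finger_force"],q["tcp_pos"],q["contact_force"])
a=cv2.imread("pics/w1.png"); b=cv2.imread("pics/w2.png"); c=s["image"]
# fingertip search: row profiles of dark pad inner edges
for n,im,rows in(("w1",a,(280,290,300,320,340)),("w2",b,(275,285,300,320,340)),("now",c,(275,285,300,320,340))):
    g=cv2.cvtColor(im,cv2.COLOR_BGR2GRAY)
    for r in rows: d=np.where(g[r,200:430]<35)[0]+200; print(n,r,[ (int(x[0]),int(x[-1])) for x in np.split(d,np.where(np.diff(d)>2)[0]+1) if len(x)>3])
E
```

```text
0.7317601677656296 0.0 [570.8817322  -49.08574155 114.37521174] [ 0.49374132 -0.71066428 -0.32488691]
w1 280 []
w1 290 [(256, 259), (373, 376), (407, 417)]
w1 300 [(252, 260), (372, 380), (413, 417)]
w1 320 [(244, 258), (374, 388)]
w1 340 [(236, 252), (380, 396)]
w2 275 [(294, 335)]
w2 285 [(295, 303), (324, 337)]
w2 300 [(293, 339)]
w2 320 [(207, 213), (290, 296), (336, 342)]
w2 340 [(200, 271), (287, 294), (338, 345), (361, 429)]
now 275 [(294, 335)]
now 285 [(292, 295), (314, 319)]
now 300 [(313, 319)]
now 320 [(207, 213)]
now 340 [(200, 308), (324, 429)]
```

The fingers close on nothing. In the wrist picture the fingertips (row 283, known gap) lie at z ≈ 151, so they are about 37 mm above the reported TCP and just over the knob. I'll reopen, descend carefully, and close.

Call:
jog_arm(
  grip=[0.2,0.2,0.2,0.2,0.2,0.2,0.2,0.2],
  travel=[
    [0,0,0],
    [0,0,0],
    [0,0,0],
    [0,0,0],
    [0,0,0.6],
    [0,0,0.6],
    [0,0,0.6],
    [0,0,0.5],
  ],
  spin=[0,0,0,0,0,0,0,0],
)

```text
clock: 7.55
tcp_pos: [570.6, -49.0, 90.7]
tcp_rot: [0.708, 0.707, -0.0, -0.0]
contact_force: [1.0, -0.2, 0.2]
finger_gap: 55.7
finger_force: 0.0
```

```bash
python3 - <<'E'
from h import *
s=snap("wrist");a=snap("scene","pics/s2.png");q=monitor.sense();print(q["finger_gap"],q["finger_force"],q["tcp_pos"],q["contact_force"])
x,y,z=q["tcp_pos"]
print("tcp in scene",proj(a,(x,y,z)),"tip+37",proj(a,(x,y,z+37)), "knob top",proj(a,(570.6,-49.7,149)))
x0,y0=[int(v) for v in proj(a,(x,y,z+37))]
c=a["image"][y0-60:y0+60,x0-80:x0+80].copy()
cv2.imwrite("pics/c4.png",cv2.resize(c,None,fx=5,fy=5,interpolation=cv2.INTER_CUBIC)); print(x0-80,y0-60)
E
```

```text
55.660464778854994 0.0 [570.33628629 -48.94980911  90.50850676] [0.18786756 1.03295181 0.30490372]
tcp in scene (np.float64(353.50376855466385), np.float64(246.47596919164573)) tip+37 (np.float64(354.0961857410767), np.float64(235.94528142943946)) knob top (np.float64(354.56541868271364), np.float64(229.64984950781562))
274 175
```

View pics/c4.png

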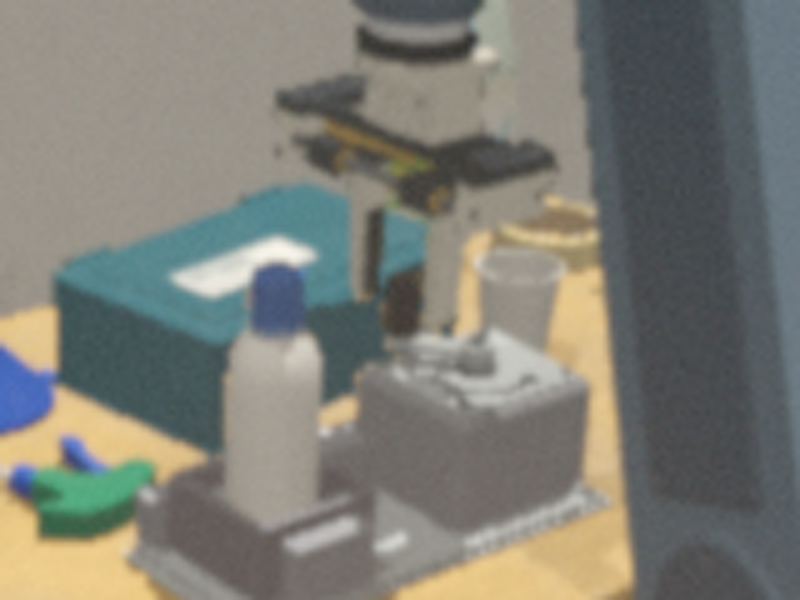

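The scene crop shows the fingers straddling the knob, with the tips slightly above the crank arm. This agrees with the roughly 35 mm tip offset. Closing after a small further descent.

Call:
jog_arm(
  grip=[0.2,-0.2,-0.6,-1,-1,-1,-1,-1],
  travel=[
    [0,0,0.4],
    [0,0,0],
    [0,0,0],
    [0,0,0],
    [0,0,0],
    [0,0,0],
    [0,0,0],
    [0,0,0],
  ],
  spin=[0,0,0,0,0,0,0,0],
  squeeze=45,
)

```text
clock: 8.65
tcp_pos: [570.9, -49.1, 87.5]
tcp_rot: [0.708, 0.707, 0.0, 0.0]
contact_force: [-0.6, -1.1, 1.9]
finger_gap: 24.8
finger_force: 45.0
```

```bash
python3 - <<'E'
from h import *
q=monitor.sense();print(q["finger_gap"],q["finger_force"],q["tcp_pos"],q["contact_force"],q["moment"])
C=np.array([528.5,-77]);r=50;a0=np.radians(33.1)
for st in(0.12,0.15,0.08):
  print(st)
  for i in range(0,8):
    pass
for n,st in((0,.15),):
  a=a0
  for call in range(12):
    L=[]
    for i in range(8):
      b=a+st; d=r*np.array([np.cos(b)-np.cos(a),np.sin(b)-np.sin(a)])/10; a=b
      L.append([round(float(d[1]),2),round(float(d[0]),2),0])
    print(call,round(a-a0,2),L)
E
```

```text
24.778795533088612 45.0027074420359 [570.87995267 -49.10878327  87.48494669] [-0.58433504 -1.13637494  1.86177331] [-0.08449465  0.08348177  0.02619706]
0.12
0.15
0.08
0 1.2 [[0.6, -0.46, 0], [0.52, -0.54, 0], [0.43, -0.61, 0], [0.34, -0.67, 0], [0.23, -0.71, 0], [0.13, -0.74, 0], [0.01, -0.75, 0], [-0.1, -0.74, 0]]
1 2.4 [[-0.21, -0.72, 0], [-0.31, -0.68, 0], [-0.41, -0.63, 0], [-0.5, -0.56, 0], [-0.58, -0.48, 0], [-0.64, -0.38, 0], [-0.69, -0.28, 0], [-0.73, -0.18, 0]]
2 3.6 [[-0.75, -0.07, 0], [-0.75, 0.05, 0], [-0.73, 0.16, 0], [-0.7, 0.26, 0], [-0.65, 0.37, 0], [-0.59, 0.46, 0], [-0.52, 0.54, 0], [-0.43, 0.61, 0]]
3 4.8 [[-0.33, 0.67, 0], [-0.23, 0.71, 0], [-0.12, 0.74, 0], [-0.01, 0.75, 0], [0.1, 0.74, 0], [0.21, 0.72, 0], [0.32, 0.68, 0], [0.42, 0.62, 0]]
4 6.0 [[0.51, 0.55, 0], [0.58, 0.47, 0], [0.65, 0.38, 0], [0.7, 0.28, 0], [0.73, 0.17, 0], [0.75, 0.06, 0], [0.75, -0.05, 0], [0.73, -0.16, 0]]
5 7.2 [[0.7, -0.27, 0], [0.65, -0.37, 0], [0.59, -0.47, 0], [0.51, -0.55, 0], [0.42, -0.62, 0], [0.33, -0.67, 0], [0.22, -0.72, 0], [0.11, -0.74, 0]]
6 8.4 [[0.0, -0.75, 0], [-0.11, -
[... 177 characters left out ...]
0.05, 0], [-0.75, 0.06, 0], [-0.73, 0.17, 0], [-0.7, 0.28, 0], [-0.65, 0.38, 0], [-0.58, 0.47, 0]]
8 10.8 [[-0.51, 0.55, 0], [-0.42, 0.62, 0], [-0.32, 0.68, 0], [-0.22, 0.72, 0], [-0.11, 0.74, 0], [0.01, 0.75, 0], [0.12, 0.74, 0], [0.23, 0.71, 0]]
9 12.0 [[0.33, 0.67, 0], [0.43, 0.62, 0], [0.51, 0.54, 0], [0.59, 0.46, 0], [0.65, 0.37, 0], [0.7, 0.27, 0], [0.73, 0.16, 0], [0.75, 0.05, 0]]
10 13.2 [[0.75, -0.06, 0], [0.73, -0.18, 0], [0.69, -0.28, 0], [0.64, -0.38, 0], [0.58, -0.47, 0], [0.5, -0.56, 0], [0.41, -0.62, 0], [0.32, -0.68, 0]]
11 14.4 [[0.21, -0.72, 0], [0.1, -0.74, 0], [-0.01, -0.75, 0], [-0.12, -0.74, 0], [-0.23, -0.71, 0], [-0.34, -0.67, 0], [-0.43, -0.61, 0], [-0.52, -0.54, 0]]
```

Call:
jog_arm(
  grip=[-1,-1,-1,-1,-1,-1,-1,-1],
  travel=[
    [0.6,-0.46,0],
    [0.52,-0.54,0],
    [0.43,-0.61,0],
    [0.34,-0.67,0],
    [0,0,0],
    [0,0,0],
    [0,0,0],
    [0,0,0],
  ],
  spin=[0,0,0,0,0,0,0,0],
)

```text
clock: 9.65
tcp_pos: [548.3, -30.2, 87.4]
tcp_rot: [0.708, 0.707, 0.0, 0.0]
contact_force: [0.7, 1.6, 2.6]
finger_gap: 24.9
finger_force: 45.0
```

```bash
python3 - <<'E'
from h import *
q=monitor.sense();print(q["tcp_pos"],q["contact_force"],q["moment"])
E
```

```text
[548.33646669 -30.17170961  87.44691899] [0.66076778 1.58144656 2.6028803 ] [ 0.21215415 -0.16005297 -0.01920811]
```

Call:
jog_arm(
  grip=[-1,-1,-1,-1,-1,-1,-1,-1],
  travel=[
    [0.23,-0.71,0],
    [0.13,-0.74,0],
    [0.01,-0.75,0],
    [-0.1,-0.74,0],
    [-0.21,-0.72,0],
    [-0.31,-0.68,0],
    [-0.41,-0.63,0],
    [-0.5,-0.56,0],
  ],
  spin=[0,0,0,0,0,0,0,0],
)

```text
clock: 10.65
tcp_pos: [493.8, -40.5, 87.5]
tcp_rot: [0.708, 0.706, 0.002, 0.0]
contact_force: [4.2, 9.2, 1.0]
finger_gap: 24.6
finger_force: 45.0
```

Call:
jog_arm(
  grip=[-1,-1,-1,-1,-1,-1,-1,-1],
  travel=[
    [-0.53,-0.48,0],
    [-0.64,-0.38,0],
    [-0.69,-0.28,0],
    [-0.73,-0.18,0],
    [-0.75,-0.07,0],
    [-0.75,0.05,0],
    [-0.73,0.16,0],
    [-0.7,0.26,0],
  ],
  spin=[0,0,0,0,0,0,0,0],
)

```text
clock: 11.65
tcp_pos: [481.8, -94.9, 87.2]
tcp_rot: [0.708, 0.706, 0.0, -0.002]
contact_force: [-4.1, 9.3, 9.1]
finger_gap: 24.7
finger_force: 45.0
```

Call:
jog_arm(
  grip=[-1,-1,-1,-1,-1,-1,-1,-1],
  travel=[
    [-0.65,0.37,0],
    [-0.59,0.46,0],
    [-0.52,0.54,0],
    [-0.43,0.61,0],
    [-0.33,0.67,0],
    [-0.23,0.71,0],
    [-0.12,0.74,0],
    [-0.01,0.75,0],
  ],
  spin=[0,0,0,0,0,0,0,0],
)

```text
clock: 12.65
tcp_pos: [528.2, -125.9, 87.1]
tcp_rot: [0.708, 0.707, -0.002, -0.003]
contact_force: [-11.2, 0.6, 11.0]
finger_gap: 24.6
finger_force: 45.0
```

```bash
python3 - <<'E'
import numpy as np
a0=np.radians(33.1)+4.2; t=a0+np.arange(0,73)*.1
X=np.round(5*np.cos(t),2);Y=np.round(5*np.sin(t),2)
for c in range(9): print(round(4.2+.8*(c+1),1),[[round(float(Y[i+1]-Y[i]),2),round(float(X[i+1]-X[i]),2),0] for i in range(8*c,8*c+8)])
E
```

```text
5.0 [[0.06, 0.49, 0], [0.1, 0.49, 0], [0.16, 0.48, 0], [0.2, 0.45, 0], [0.25, 0.44, 0], [0.29, 0.41, 0], [0.32, 0.37, 0], [0.37, 0.35, 0]]
5.8 [[0.39, 0.3, 0], [0.43, 0.26, 0], [0.45, 0.22, 0], [0.47, 0.18, 0], [0.48, 0.12, 0], [0.49, 0.08, 0], [0.5, 0.03, 0], [0.5, -0.02, 0]]
6.6 [[0.5, -0.07, 0], [0.48, -0.13, 0], [0.47, -0.16, 0], [0.45, -0.22, 0], [0.43, -0.26, 0], [0.4, -0.3, 0], [0.37, -0.34, 0], [0.33, -0.37, 0]]
7.4 [[0.29, -0.41, 0], [0.25, -0.43, 0], [0.21, -0.45, 0], [0.16, -0.48, 0], [0.11, -0.48, 0], [0.07, -0.5, 0], [0.01, -0.5, 0], [-0.04, -0.5, 0]]
8.2 [[-0.08, -0.49, 0], [-0.14, -0.48, 0], [-0.18, -0.47, 0], [-0.23, -0.44, 0], [-0.27, -0.42, 0], [-0.31, -0.39, 0], [-0.35, -0.36, 0], [-0.39, -0.32, 0]]
9.0 [[-0.41, -0.28, 0], [-0.44, -0.24, 0], [-0.46, -0.19, 0], [-0.48, -0.15, 0], [-0.49, -0.1, 0], [-0.49, -0.04, 0], [-0.5, 0.0, 0], [-0.5, 0.05, 0]]
9.8 [[-0.49, 0.1, 0], [-0.48, 0.15, 0], [-0.46, 0.19, 0], [-0.44, 0.25, 0], [-0.41, 0.28, 0], [-0.38, 0.32, 0], [-0.35, 0.36, 0], [-0.31, 0.39, 0]]
10.6 [[-0.26, 0.42, 0], [-0.23, 0.45, 0], [-0.18, 0.47, 0], [-0.13, 0.48, 0], [-0.09, 0.49, 0], [-0.03, 0.5, 0], [0.02, 0.5, 0], [0.06, 0.5, 0]]
11.4 [[0.12, 0.48, 0], [0.16, 0.47, 0], [0.21, 0.46, 0], [0.25, 0.43, 0], [0.3, 0.4, 0], [0.33, 0.37, 0], [0.37, 0.34, 0], [0.4, 0.3, 0]]
```

Call:
jog_arm(
  grip=[-1,-1,-1,-1,-1,-1,-1,-1],
  travel=[
    [0.06,0.49,0],
    [0.1,0.49,0],
    [0.16,0.48,0],
    [0.2,0.45,0],
    [0.25,0.44,0],
    [0.29,0.41,0],
    [0.32,0.37,0],
    [0.37,0.35,0],
  ],
  spin=[0,0,0,0,0,0,0,0],
)

```text
clock: 13.65
tcp_pos: [563.9, -111.1, 87.3]
tcp_rot: [0.708, 0.707, -0.003, -0.0]
contact_force: [-8.1, -6.2, 8.0]
finger_gap: 24.9
finger_force: 45.0
```

Call:
jog_arm(
  grip=[-1,-1,-1,-1,-1,-1,-1,-1],
  travel=[
    [0.39,0.3,0],
    [0.43,0.26,0],
    [0.45,0.22,0],
    [0.47,0.18,0],
    [0.48,0.12,0],
    [0.49,0.08,0],
    [0.5,0.03,0],
    [0.5,-0.02,0],
  ],
  spin=[0,0,0,0,0,0,0,0],
)

```text
clock: 14.65
tcp_pos: [578.4, -75.8, 87.5]
tcp_rot: [0.708, 0.706, -0.002, 0.002]
contact_force: [0.2, -10.8, 2.8]
finger_gap: 24.8
finger_force: 45.0
```

Call:
jog_arm(
  grip=[-1,-1,-1,-1,-1,-1,-1,-1],
  travel=[
    [0.5,-0.07,0],
    [0.48,-0.13,0],
    [0.47,-0.16,0],
    [0.45,-0.22,0],
    [0.43,-0.26,0],
    [0.4,-0.3,0],
    [0.37,-0.34,0],
    [0.33,-0.37,0],
  ],
  spin=[0,0,0,0,0,0,0,0],
)

```text
clock: 15.65
tcp_pos: [563.2, -40.3, 87.6]
tcp_rot: [0.708, 0.706, 0.0, 0.004]
contact_force: [8.3, -5.3, -3.4]
finger_gap: 24.8
finger_force: 45.0
```

Still loaded (about 10 N); continuing.

Call:
jog_arm(
  grip=[-1,-1,-1,-1,-1,-1,-1,-1],
  travel=[
    [0.29,-0.41,0],
    [0.25,-0.43,0],
    [0.21,-0.45,0],
    [0.16,-0.48,0],
    [0.11,-0.48,0],
    [0.07,-0.5,0],
    [0.01,-0.5,0],
    [-0.04,-0.5,0],
  ],
  spin=[0,0,0,0,0,0,0,0],
)

```text
clock: 16.65
tcp_pos: [526.0, -26.6, 87.6]
tcp_rot: [0.708, 0.706, 0.002, 0.002]
contact_force: [10.4, 4.0, -3.5]
finger_gap: 24.9
finger_force: 45.0
```

Call:
jog_arm(
  grip=[-1,-1,-1,-1,-1,-1,-1,-1],
  travel=[
    [-0.08,-0.49,0],
    [-0.14,-0.48,0],
    [-0.18,-0.47,0],
    [-0.23,-0.44,0],
    [-0.27,-0.42,0],
    [-0.31,-0.39,0],
    [-0.35,-0.36,0],
    [-0.39,-0.32,0],
  ],
  spin=[0,0,0,0,0,0,0,0],
)

```text
clock: 17.65
tcp_pos: [490.0, -44.3, 87.4]
tcp_rot: [0.708, 0.706, 0.002, 0.0]
contact_force: [4.6, 9.4, 1.4]
finger_gap: 24.6
finger_force: 45.0
```

Call:
jog_arm(
  grip=[-1,-1,-1,-1,-1,-1,-1,-1],
  travel=[
    [-0.41,-0.28,0],
    [-0.44,-0.24,0],
    [-0.46,-0.19,0],
    [-0.48,-0.15,0],
    [-0.49,-0.1,0],
    [-0.49,-0.04,0],
    [-0.5,0,0],
    [-0.5,0.05,0],
  ],
  spin=[0,0,0,0,0,0,0,0],
)

```text
clock: 18.65
tcp_pos: [479.1, -84.0, 87.4]
tcp_rot: [0.708, 0.707, -0.0, 0.0]
contact_force: [-1.0, 1.4, 5.5]
finger_gap: 25.0
finger_force: 45.0
```

Call:
jog_arm(
  grip=[-1,-1,-1,-1,-1,-1,-1,-1],
  travel=[
    [0,0,0],
    [0,0,0],
    [0,0,0],
    [0,0,0],
    [0,0,0],
    [0,0,0],
    [0,0,0],
    [0,0,0],
  ],
  spin=[0,0,0,0,0,0,0,0],
)

```text
clock: 19.65
tcp_pos: [479.2, -83.5, 87.4]
tcp_rot: [0.708, 0.707, -0.0, 0.0]
contact_force: [-1.6, -0.8, 5.6]
finger_gap: 25.2
finger_force: 45.0
```

Released: the load along the path has dropped to under 1 N. Now letting go of the knob, lifting clear and moving over the bottle.

Call:
jog_arm(
  grip=[0,0.4,0.4,0.4,0.4,0.4,0.4,0.4],
  travel=[
    [0,0,0],
    [0,0,0],
    [0,0,0],
    [0,0,-1],
    [0,0,-2.5],
    [0,0,-3.5],
    [0,0,-3.5],
    [0,0,-2.5],
  ],
  spin=[0,0,0,0,0,0,0,0],
)

```text
clock: 20.65
tcp_pos: [479.8, -83.5, 219.8]
tcp_rot: [0.708, 0.707, 0.0, 0.001]
contact_force: [0.1, -0.0, 0.6]
finger_gap: 65.1
finger_force: 0.0
```

Call:
jog_arm(
  grip=[0.4,0.4,0.4,0.4,0.4,0.4,0.4,0.4],
  travel=[
    [1.5,0.4,-1],
    [3,1,0],
    [4,1.2,0],
    [4,1.2,0],
    [3,0.9,0],
    [1.65,0.5,0],
    [0,0,0],
    [0,0,0],
  ],
  spin=[0,0,0,0,0,0,0,0],
)

```text
clock: 21.65
tcp_pos: [531.3, 87.4, 227.2]
tcp_rot: [0.708, 0.706, -0.0, -0.0]
contact_force: [0.6, -0.7, 0.8]
finger_gap: 64.9
finger_force: 0.0
```

```bash
cat > m.py <<'E'
from h import *
def blob(im,lo,hi,box,n=1):
    m=cv2.inRange(cv2.cvtColor(im,cv2.COLOR_BGR2HSV),lo,hi);k=np.zeros_like(m);x0,y0,x1,y1=[max(int(v),0) for v in box];k[y0:y1,x0:x1]=m[y0:y1,x0:x1]
    cs=cv2.findContours(k,cv2.RETR_EXTERNAL,cv2.CHAIN_APPROX_NONE)[0]; return max(cs,key=cv2.contourArea)
E
python3 - <<'E'
from m import *
s=snap("wrist","pics/w5.png");t=snap("top","pics/t5.png");q=monitor.sense();print(q["tcp_pos"],q["contact_force"],q["finger_gap"],q["clock"])
u,v=proj(s,(531,88,200));print("expect",u,v)
c=blob(s["image"],(105,120,40),(125,255,255),(u-70,v-70,u+70,v+80)); (x,y),(a,b),g=cv2.fitEllipse(c);print("cap",cv2.boundingRect(c),x,y,a,b,g)
x0,y0,w,h=cv2.boundingRect(c); print("top edge ray (far edge,z200)",ray(s,x0+w/2,y0,200).round(1),"lr",ray(s,x0,y,195).round(1),ray(s,x0+w,y,195).round(1),"near z172",ray(s,x0+w/2,y0+h,172).round(1),ray(s,x0+w/2,y0+h,200).round(1))
c=blob(t["image"],(0,0,120),(180,60,255),(205,250,275,312)); r=cv2.minAreaRect(c); print("tray rect",r)
print([ray(t,*p,22).round(1) for p in cv2.boxPoints(r)],ray(t,*r[0],22))
E
```

```text
[531.37692795  87.06176537 227.34733725] [ 0.23452699 -0.21223553 -0.10884391] 64.95769461937998 21.75
expect 314.97333595351944 256.6681735014683
cap (292, 222, 49, 57) 315.6207580566406 250.55702209472656 47.368797302246094 56.714324951171875 0.17100295424461365
top edge ray (far edge,z200) [532.  112.1 200. ] lr [515.2  90.7 195. ] [548.9  90.7 195. ] near z172 [532.   60.2 172. ] [532.   71.8 200. ]
tray rect ((225.87281799316406, 281.3265686035156), (20.37566375732422, 44.932899475097656), 8.746162414550781)
[array([420.2, 396.6,  22. ]), array([549.3, 374.9,  22. ]), array([538.5, 315.8,  22. ]), array([409.6, 337.9,  22. ])] [479.18859449 356.30169912  22.        ]
```

Call:
jog_arm(
  grip=[0.4,0.4,0.4,0.4,0.4,0.4,0.4,0.4],
  travel=[
    [0.15,0.07,1],
    [0,0,1.5],
    [0,0,1.8],
    [0,0,1.6],
    [0,0,1.3],
    [0,0,0.9],
    [0,0,0.5],
    [0,0,0],
  ],
  spin=[0,0,0,0,0,0,0,0],
)

```text
clock: 22.75
tcp_pos: [532.3, 89.6, 141.3]
tcp_rot: [0.708, 0.707, -0.0, -0.0]
contact_force: [-0.7, 1.0, 0.0]
finger_gap: 65.2
finger_force: 0.0
```

```bash
python3 - <<'E'
from m import *
s=snap("top"); im=cv2.imread("pics/top.png");q=monitor.sense();print(q["tcp_pos"],q["contact_force"])
c=blob(im,(0,0,120),(180,60,255),(205,250,275,312)); r=cv2.minAreaRect(c);print(r)
P=np.array([ray(s,*p,22) for p in cv2.boxPoints(r)]).round(1);print(P,P.mean(0),[np.linalg.norm(P[i]-P[i-1]).round() for i in range(4)])
E
```

```text
[532.50412978  89.60336422 141.59557229] [-0.01233826  0.3163951   0.31335749]
((238.18785095214844, 283.0289001464844), (45.38907241821289, 45.31304168701172), 8.746162414550781)
[[420.2 396.9  22. ]
 [550.4 374.9  22. ]
 [526.4 243.4  22. ]
 [396.7 266.1  22. ]] [473.425 320.325  22.   ] [np.float64(133.0), np.float64(132.0), np.float64(134.0), np.float64(132.0)]
```

Call:
jog_arm(
  grip=[0,-0.4,-1,-1,-1,-1,-1,-1],
  travel=[
    [-0.05,0,0],
    [0,0,0],
    [0,0,0],
    [0,0,0],
    [0,0,0],
    [0,0,0],
    [0,0,0],
    [0,0,0],
  ],
  spin=[0,0,0,0,0,0,0,0],
  squeeze=50,
)

```text
clock: 23.8
tcp_pos: [532.2, 89.1, 141.4]
tcp_rot: [0.708, 0.707, -0.0, -0.0]
contact_force: [-0.8, 0.5, 1.3]
finger_gap: 32.6
finger_force: 50.0
```

Call:
jog_arm(
  grip=[-1,-1,-1,-1,-1,-1,-1,-1],
  travel=[
    [0,0,-0.05],
    [0,0,-0.05],
    [0,0,-0.1],
    [0,0,-0.1],
    [0,0,-0.1],
    [0,0,-0.1],
    [0,0,0],
    [0,0,0],
  ],
  spin=[0,0,0,0,0,0,0,0],
)

```text
clock: 24.8
tcp_pos: [532.2, 89.0, 146.4]
tcp_rot: [0.708, 0.707, -0.0, 0.0]
contact_force: [-0.1, -0.2, -4.5]
finger_gap: 33.0
finger_force: 50.0
```

The bottle is free; only its weight (about 5 N) shows. Lifting it out.

Call:
jog_arm(
  grip=[-1,-1,-1,-1,-1,-1,-1,-1],
  travel=[
    [0,0,-0.5],
    [0,0,-1],
    [0,0,-1.4],
    [0,0,-1.6],
    [0,0,-1.6],
    [0,0,-1.5],
    [0,0,-1.2],
    [0,0,-0.7],
  ],
  spin=[0,0,0,0,0,0,0,0],
)

```text
clock: 25.8
tcp_pos: [532.5, 89.1, 242.3]
tcp_rot: [0.708, 0.707, 0.0, 0.0]
contact_force: [-0.5, 0.0, -4.3]
finger_gap: 32.6
finger_force: 50.0
```

Call:
jog_arm(
  grip=[-1,-1,-1,-1,-1,-1,-1,-1],
  travel=[
    [0.5,-0.1,-0.3],
    [1,-0.25,0],
    [1.5,-0.4,0],
    [1.8,-0.5,0],
    [2,-0.5,0],
    [2,-0.5,0],
    [2,-0.5,0],
    [2,-0.5,0],
  ],
  spin=[0,0,0,0,0,0,0,0],
)

```text
clock: 26.8
tcp_pos: [499.0, 219.0, 244.2]
tcp_rot: [0.707, 0.707, -0.0, -0.0]
contact_force: [-0.1, -0.0, -3.9]
finger_gap: 32.6
finger_force: 50.0
```

Call:
jog_arm(
  grip=[-1,-1,-1,-1,-1,-1,-1,-1],
  travel=[
    [2,-0.5,0],
    [2,-0.5,0],
    [1.9,-0.5,0],
    [1.6,-0.4,0],
    [1.3,-0.3,0],
    [0.9,-0.25,0],
    [0.5,-0.1,0],
    [0.2,0,0],
  ],
  spin=[0,0,0,0,0,0,0,0],
)

```text
clock: 27.8
tcp_pos: [474.7, 321.1, 244.3]
tcp_rot: [0.708, 0.707, -0.0, 0.0]
contact_force: [-0.1, 0.8, -4.5]
finger_gap: 32.6
finger_force: 50.0
```

```bash
python3 - <<'E'
from h import *
s=snap("wrist","pics/w6.png");a=snap("scene","pics/s6.png");q=monitor.sense();print(q["tcp_pos"],q["contact_force"],q["moment"],q["finger_gap"],q["clock"])
cv2.imwrite("pics/c6.png",np.hstack([cv2.resize(s["image"],(400,300)),cv2.resize(a["image"][150:360,180:460],(400,300))]))
E
```

```text
[474.79988668 320.97220419 244.3594683 ] [ 0.24950746 -0.12711677 -4.12555524] [-0.00630457 -0.05391586 -0.02879107] 33.13581609530614 27.9
```

View pics/c6.png

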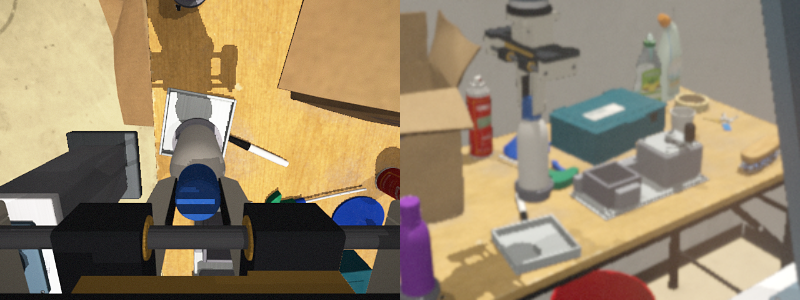

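The view shows the bottle hanging upright above the tray. Lowering it.

Call:
jog_arm(
  grip=[-1,-1,-1,-1,-1,-1,-1,-1],
  travel=[
    [0,-0.1,0.6],
    [0,0,1.2],
    [0,0,1.7],
    [0,0,1.9],
    [0,0,1.9],
    [0,0,1.6],
    [0,0,1],
    [0,0,0.4],
  ],
  spin=[0,0,0,0,0,0,0,0],
)

```text
clock: 28.9
tcp_pos: [473.4, 321.0, 140.6]
tcp_rot: [0.708, 0.707, -0.0, -0.0]
contact_force: [-0.9, 0.1, -3.6]
finger_gap: 32.8
finger_force: 50.0
```

Call:
jog_arm(
  grip=[-1,-1,-1,-1,-1,-1,-1,-1],
  travel=[
    [0,0,0.1],
    [0,0,0.1],
    [0,0,0.1],
    [0,0,0.05],
    [0,0,0.05],
    [0,0,0],
    [0,0,0],
    [0,0,0],
  ],
  spin=[0,0,0,0,0,0,0,0],
)

```text
clock: 29.9
tcp_pos: [473.6, 321.2, 137.4]
tcp_rot: [0.708, 0.707, 0.0, 0.0]
contact_force: [0.2, -0.6, -5.7]
finger_gap: 32.9
finger_force: 50.0
```

Call:
jog_arm(
  grip=[-1,-1,-1,-1,-1,-1,-1,-1],
  travel=[
    [0,0,0.05],
    [0,0,0.05],
    [0,0,0.03],
    [0,0,0.02],
    [0,0,0],
    [0,0,0],
    [0,0,0],
    [0,0,0],
  ],
  spin=[0,0,0,0,0,0,0,0],
)

```text
clock: 30.9
tcp_pos: [473.8, 321.4, 136.7]
tcp_rot: [0.708, 0.707, 0.001, 0.0]
contact_force: [-3.5, -0.9, 5.6]
finger_gap: 32.9
finger_force: 50.0
```

Call:
jog_arm(
  grip=[-1,-1,-0.2,0,0.2,0.4,0.4,0.4],
  travel=[
    [0,0,-0.05],
    [0,0,0],
    [0,0,0],
    [0,0,0],
    [0,0,0],
    [0,0,0],
    [0,0,0],
    [0,0,0],
  ],
  spin=[0,0,0,0,0,0,0,0],
)

```text
clock: 31.9
tcp_pos: [473.6, 321.2, 136.3]
tcp_rot: [0.708, 0.707, 0.0, 0.0]
contact_force: [0.5, 0.4, 0.6]
finger_gap: 64.8
finger_force: 0.0
```

Call:
jog_arm(
  grip=[0.4,0.4,0.4,0.4,0.4,0.4,0.4,0.4],
  travel=[
    [0,0,-0.5],
    [0,0,-1],
    [0,0,-1.5],
    [0,0,-2],
    [0,0,-2],
    [0,0,-2],
    [0,0,-1.5],
    [0,0,0],
  ],
  spin=[0,0,0,0,0,0,0,0],
)

```text
clock: 32.9
tcp_pos: [474.4, 321.5, 243.1]
tcp_rot: [0.708, 0.707, 0.002, 0.001]
contact_force: [0.2, 0.0, -0.4]
finger_gap: 65.2
finger_force: 0.0
```

```bash
python3 - <<'E'
from m import *
s=snap("wrist","pics/w9.png");q=monitor.sense();print(q["tcp_pos"],q["contact_force"],q["finger_gap"],q["clock"])
u,v=proj(s,(473.6,321,195));print("expect",u,v)
c=blob(s["image"],(105,120,40),(125,255,255),(u-70,v-70,u+70,v+80)); x0,y0,w,h=cv2.boundingRect(c);print(x0,y0,w,h)
print("cap centre y from far edge",ray(s,x0+w/2,y0+h,195)+[0,17,0],"width",ray(s,x0+w,y0+h/2,190)[0]-ray(s,x0,y0+h/2,190)[0])
E
```

```text
[473.7990285  321.27553621 241.89523049] [ 0.004909    0.04016899 -0.61770167] 64.84797241742504 32.95
expect 314.1125720674043 248.95566505384593
291 219 46 52
cap centre y from far edge [473.49789253 320.73849595 195.        ] width 34.287927278108214
```

The cap stands at (473.5, 320.7, height 195 mm), which is the tray's centre, so the bottle is upright and released. Handing in.

```bash
python3 -c "
from rig import job
print(job.sign_off())"
```

```text
the job is handed in; nothing more can be done
None
```

The job is handed in: I stopped winding when the crank's load dropped away, then lifted the bottle out and left it standing upright and released at the tray's centre, with nothing else touched as far as the forces showed; no verdict was returned.

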